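# Refit the axle of a conveyor roller

### The arm

A 6-joint arm with a two-finger parallel gripper is mounted at the origin on the work surface. World frame = base frame: x ahead of the robot, y to its left, z up, the work surface at z = 0. Lengths are in m, angles in rad, forces in N, time in s.
With the tool pointing down it reaches from about 0.375 to 0.9 m from the base axis. Payload 3.1 kg.
Tool frame: the origin (TCP) lies at the very end of the fingers, on their centre line; the grasp point (between the pads) lies behind it (arm.tcp_to_grasp is the z of the grasp point in the tool frame, in m); z points along the fingers, y is the line along which they close (so a half turn about z gives the same grasp; the last joint's range is limited). The gripper opens to 87 mm and grips with 3 to 60 N. Pads are 19 mm wide; open, the fingers measure 117 mm over their backs; the gripper's body (75 mm by 190 mm) begins 51 mm behind the grasp point.
Start: joints at [-1.478, 0.527, 1.433, -0, 1.181, -0.178], TCP at [0.167, -0.602, 0.223] pointing down, gripper open.
Joint ranges: [-3.08, 3.08], [-0.75, 2.2], [0.22, 2.44], [-1.43, 4.57], [0, 2.65], [-2.85, 2.85]. Speed limits (rad/s): [2.79, 2.79, 3.14, 3.14, 3.14, 3.14].

### API

Orientations are given as a rotation vector (axis times angle).
In Python, from cell import arm gives the robot as it stands.
- The arm moves only by the tool jog_arm, never from a script. Its argument "motion" is a list that holds one entry, the list of rows, each a list of 6 numbers: the shift along the tool's x, y, z in m, then the turn, a rotation vector about the tool's x, y, z in rad. In form: [[[tx, ty, tz, wx, wy, wz], ...]]. A call has 1 to 5 rows; each row shifts and turns the commanded pose from where the row before left it, along the tool's axes as they then stand; what a row does not reach is not made up. A row lasts 1/10 s, in which the tool goes at most 50 mm and 8.59 degrees, less where a joint would pass 70% of its speed; a pose out of reach is approached as far as the arm can. A call is refused whole if a number of a shift passes 0.05 or a number of a turn 0.15, either way. A call with a gripper value outside its range is refused whole. "claw" is the opening, from 0 (shut) to 1 (fully open), set as the call begins (left out, the last holds). The fingers move at their own pace and stop on an object; "grip_force" is the grip in N (left out, the last holds). Time passes only in rows, so rows that do not move let the fingers close. It gives the time, the measured TCP pose, the force, the opening and the grip force at its end, in the units of the state.
- arm.sense(): the state, without advancing time (a new reading comes with each control period).
- arm.camera(name): name is "side" or "top" or "wrist"; returns a dict with "image" (400x640x3 uint8, red, green, blue), "depth" (400x640 float32, m along the optical axis (not along the pixel's ray), 0 where there is no reading), "intrinsics" (3x3 intrinsics, pixels), "R" (3x3) and "t" (3): a world point X has camera coordinates R X + t; the wrist camera has in their place "T_tool_cam" (4x4, takes a point from camera to tool coordinates, whose origin is the TCP and whose axes are the flange's). Camera axes: x right, y down, z forward; pixel columns grow to the right and rows downward; lengths in m; the calibration is good to about 2 mm. A picture is of the moment at which its call begins: read the wrist's pose just before it.
- arm.sign_off(): hands the job in; it is judged then, once.
The state is a dict: "time": time; "q": joint angles; "qvel": joint speeds; "tau": joint torques, N m; "position": TCP position; "eef_rot": TCP orientation; "contact_force": force on the tool from outside, world axes, zero at the start; "torque": the same for the moment, N m; "grip_width": finger opening in m; "finger_force": force on a finger pad.
Only numpy, scipy, OpenCV 4.12 (cv2) and the standard library are available. Lean on these libraries where they do the work, as an engineer would, in place of code of your own. Each camera call takes 0.05 s, during which the arm holds its last target. There are 200 camera calls.

### The job

Take the axle from its cradle and thread it gently, nose first, through the near bearing, the roller and the far bearing of the conveyor section until its collar sits fully home against the near bearing. Then slide the keeper plate all the way across behind the collar, let go, and leave the other things on the bench as they are. Feel for the hole and never force the axle: it must not be rammed against the conveyor.

Things in the scene. Friction and masses are not known exactly. Their poses are not given: they have to be found in the camera images.
- axle_grip (a point): Grip point, mid-height on the flat-sided tail (16 mm wide, 22 mm high, 60 mm long) of the loose steel axle: grip here from above. The axle, 255 mm long, 0.1 to 0.16 kg, lies level in a cradle, axis 60 mm up, the last 8 mm of its tail on a post 50 mm wide, 65 mm high. y runs along the axle and out of the tail end, so towards -y come: 25 mm of tail, the collar (36 mm wide, 5 mm thick), the round shaft (14 mm wide, 190 mm long).
- axle_collar (a point): Centre of the front (nose side) face of the axle's collar, on the axis, 30 mm from axle_grip. Same axes.
- axle_nose (a point): Tip of the axle's nose, on the axis, 190 mm from the collar's front face. The last 6 mm taper from 14 mm to a blunt end 12 mm wide. When held by the tail, the nose may dip by a fraction of a mm each time it is pushed on a face, a few mm in all. Same axes.
- conveyor: Short roller conveyor fixed to the bench: grey rails 240 mm long, 120 mm high, three steel rollers 48 mm thick, tops 124 mm up; the middle one lacks its axle. Origin on the bench straight below axle_line. x along the rails, y along the bearing holes, outwards to the near side: the axle goes in towards -y, nose first, its own y along this y. 35 N on the axle damages it; 5 to 12 N is plenty.
- axle_line (a point): Mid-slot point at the near bearing: 100 mm above the bench, in the plane of the bearing's outer face. Axes as conveyor. The near bearing is a black block 46 mm square, 12 mm thick, its outer face 4 mm proud of the rail, with a 15.6 mm round hole along y at this height. BUT the hole may be up to 10 mm to either side (along x) of this point: see far_line. The shaft enters when within about 2 mm.
- far_line (a point): Mid-slot point at the far bearing's near-side face, 150 mm along -y from axle_line. Near bearing, roller hub (face 74 mm in, 14 mm thick, hole 16.6 mm) and far bearing (12 mm thick, hole 15.6 mm) are in line and sit on one take-up clamped somewhere in the slots: all three holes share one unknown shift along x, within 10 mm either way, new each time, and do not give way. Find it by eye or by feel.
- keeper (a joint): Keeper: a forked steel plate sliding along the conveyor's x on the near side. 0 = open, grows towards -x, 0.054 m = fully across, at its stop. About 3 N slides it; it stays put. The plate runs 7 to 11 mm outside the near bearing's face and so passes behind the collar only when that is home; its fork, 30 mm high inside, straddles the tail. Open, its prong tips are 30 mm to +x of axle_line.
- keeper_tab (a point): Centre of the keeper's upright tab, 10 mm (x) by 20 mm (y) by 40 mm high, its top 150 mm above the bench. Push its +x face towards -x, or pinch it from above. From axle_line it is at x +83 mm when open and +29 mm when fully across, y +21 mm, z +30 mm. Same axes.
- carton: A small cardboard carton, 110 x 150 x 80 mm, to be left alone; origin at the centre of its underside.
- grease: A steel can 70 mm wide and 90 mm high, to be left alone; origin at the centre of its underside.
- tape: A cardboard tape core ring, 100 mm wide, 48 mm high, to be left alone; origin at the centre of its underside.
- wrench: A wrench lying flat, about 18 cm, to be left alone.
- screwdriver: A screwdriver lying on the bench, about 20 cm, to be left alone.
- oldroller: A spare steel roller, 48 mm thick, standing on end 130 mm high, to be left alone; origin at the centre of its underside.
- padblock: A white note pad 70 x 100 x 16 mm, to be left alone; origin at the centre of its underside.

How it is judged:
By the outcome, as a careful person would: the job done as asked, in the order asked, and still so for the second after the job is handed in, with the robot touching nothing.
It also fails if it takes over 72 s, if anything falls off the work surface, if the arm or the gripper's body presses on something with over 40 N, if the wrist force passes 120 N, or if a joint passes its speed limit or range.

## Working session

There is one attempt and no reset: what is moved stays moved. The work goes in short steps, Python scripts to look and compute and a tool call to move; the robot and the scene stay as the last step left them, time stands still between calls to the robot, and variables do not carry over. Pictures are saved under pics/ and viewed, at most 10 in all, crops included, and the job is handed in when it is done.

Besides the shell and the picture viewer there is one more tool, called after "Call:" as name(argument=value, ...) on one line, values as JSON. jog_arm: Moves the arm, as the interface text tells. Its arguments: {"type":"object","properties":{"motion":{"type":"array","items":{"type":"array","items":{"type":"array","items":{"type":"number"}}}},"claw":{"type":"number"},"grip_force":{"type":"number"}},"required":["motion"]}

```bash
ls; mkdir -p pics; python3 - <<'E'
from cell import arm
import cv2,numpy as np
s=arm.sense();print({k:np.round(v,3) for k,v in s.items()}, arm.tcp_to_grasp)
for n in("top","side"):
    c=arm.camera(n);cv2.imwrite(f"pics/{n}1.png",c["image"][:,:,::-1]);np.savez(f"{n}1.npz",**c)
    R,t=c["R"],c["t"];print(n,np.round(-R.T@t,3),np.round(R,2).tolist(),c["intrinsics"].tolist(),(c["depth"]>0).mean())
E
```

```text
pics
{'time': np.float64(0.0), 'q': array([-1.478,  0.528,  1.434, -0.   ,  1.181, -0.179]), 'qvel': array([ 0.001, -0.001,  0.002, -0.001,  0.001,  0.   ]), 'tau': array([ 1.0000e-03, -4.4003e+01, -1.7660e+01,  6.3000e-02,  5.8000e-02,
       -0.0000e+00]), 'position': array([ 0.167, -0.601,  0.222]), 'eef_rot': array([-3.111, -0.424, -0.   ]), 'contact_force': array([ 0.017, -0.118,  0.084]), 'torque': array([-0.009, -0.028, -0.014]), 'finger_force': np.float64(0.0), 'grip_width': np.float64(0.087)} -0.0187
top [0.35  0.003 1.531] [[-0.03, -1.0, -0.01], [-0.99, 0.03, -0.14], [0.14, 0.01, -0.99]] [[514.3796054018716, 0.0, 326.986218685085], [0.0, 514.3796054018716, 195.30550132851724], [0.0, 0.0, 1.0]] 0.99609765625
side [0.252 0.978 1.177] [[-0.96, -0.28, 0.01], [-0.21, 0.69, -0.69], [0.19, -0.67, -0.72]] [[437.799157668546, 0.0, 320.10588921612447], [0.0, 437.799157668546, 207.3890923208077], [0.0, 0.0, 1.0]] 0.99526171875
```

View pics/top1.png

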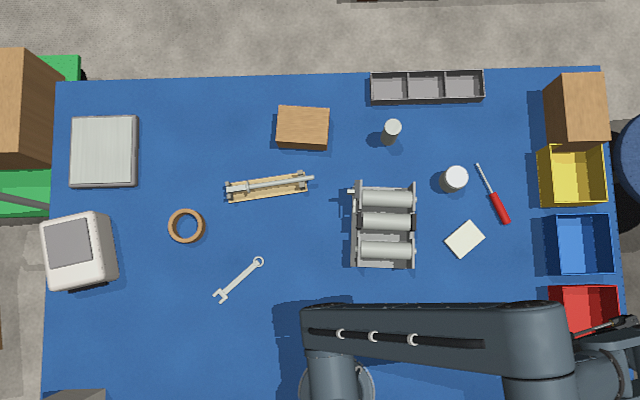

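View pics/side1.png

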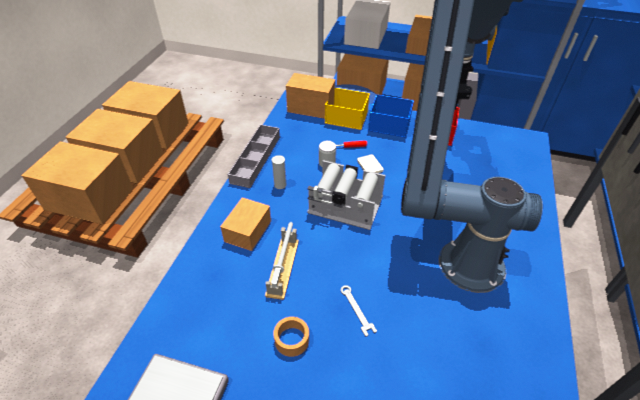

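```bash
python3 - <<'E'
import cv2,numpy as np
a=cv2.imread("pics/top1.png")[150:280,215:425];b=cv2.imread("pics/side1.png")[155:305,260:390]
a=cv2.resize(a,None,fx=3.8,fy=3.8,interpolation=2);cv2.imwrite("pics/topc.png",a)
b=cv2.resize(b,None,fx=4,fy=4,interpolation=2);cv2.imwrite("pics/sidec.png",b)
E
```

```text
(no output)
```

View pics/topc.png

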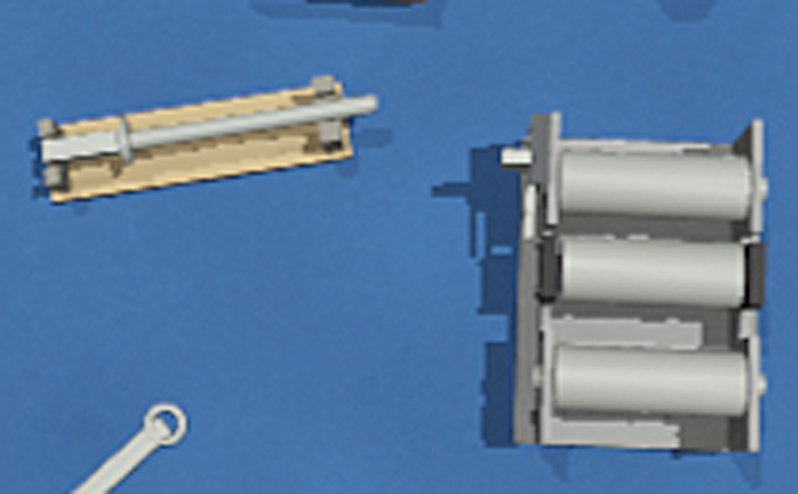

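View pics/sidec.png

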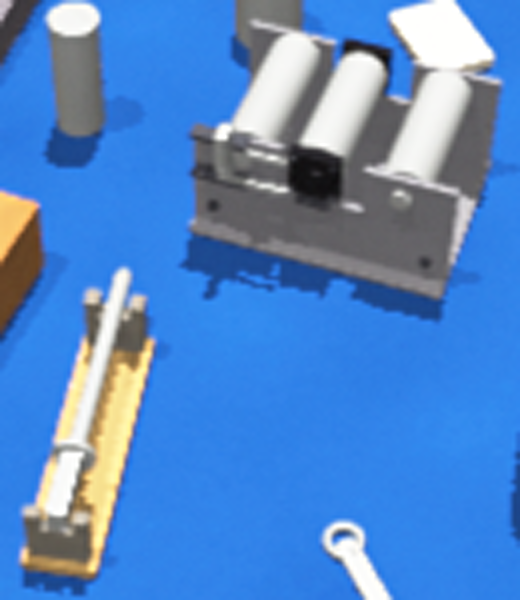

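```bash
cat > h.py <<'E'
import numpy as np,cv2
from scipy.spatial.transform import Rotation as Ro
def load(n): return dict(np.load(n))
def cloud(c):
    K=c["intrinsics"];v,u=np.mgrid[0:400,0:640];d=c["depth"]
    P=np.stack([(u-K[0,2])/K[0,0]*d,(v-K[1,2])/K[1,1]*d,d],-1)
    return (P-c["t"])@c["R"]
def ray(c,u,v,z):
    K=c["intrinsics"];r=c["R"].T@np.array([(u-K[0,2])/K[0,0],(v-K[1,2])/K[1,1],1.]);o=-c["R"].T@c["t"]
    return o+r*(z-o[2])/r[2]
def proj(c,X):
    p=c["R"]@np.asarray(X)+c["t"];return (c["intrinsics"]@p)[:2]/p[2]
def wrist(arm):
    s=arm.sense();c=arm.camera("wrist");T=np.eye(4);T[:3,:3]=Ro.from_rotvec(s["eef_rot"]).as_matrix();T[:3,3]=s["position"]
    M=np.linalg.inv(T@c["T_tool_cam"]);c=dict(c);c["R"]=M[:3,:3];c["t"]=M[:3,3];return c
E
python3 - <<'E'
from h import *
c=load("top1.npz");P=cloud(c)
print("bench z",np.median(P[230:300,120:160,2]))
# axle
for z in(.06,.071):print("tail",ray(c,226,189.5,z).round(4),"nose",ray(c,314.5,177,z).round(4),"collar",ray(c,215+126/3.8,150+137/3.8,z).round(4))
g=c["image"].astype(int)
# rollers: depth
sub=P[170:280,340:425].reshape(-1,3)
m=sub[:,2]>.112
q=sub[m];print(len(q),q.min(0),q.max(0))
# per column of y, local maxima in x
for y0 in np.arange(-.14,.08,.02):
    s=q[(abs(q[:,1]-y0)<.006)&(q[:,2]>.116)]
    xs=np.sort(s[:,0]); 
    if len(xs):
        gr=np.split(xs,np.where(np.diff(xs)>.008)[0]+1);print(round(y0,3),[(round(a.min(),4),round(a.max(),4)) for a in gr])
dark=(g.max(-1)<60);dark[:,:340]=0;dark[:,425:]=0;dark[:195]=0;dark[240:]=0
n,l,st,ce=cv2.connectedComponentsWithStats(dark.astype(np.uint8))
for i in range(1,n):
    if st[i,4]>15: print(st[i],ce[i],np.median(P[l==i],0),ray(c,*ce[i],.123))
E
```

```text
bench z -0.0005223176748593071
tail [0.5877 0.3025 0.06  ] nose [0.6172 0.0451 0.06  ] collar [0.596  0.2381 0.06  ]
tail [0.5859 0.3002 0.071 ] nose [0.6152 0.0448 0.071 ] collar [0.5942 0.2364 0.071 ]
2774 [ 0.34806991 -0.23326129  0.11200417] [0.59521506 0.00278053 1.53081524]
-0.14 [(np.float64(0.3825), np.float64(0.418)), (np.float64(0.4616), np.float64(0.4979)), (np.float64(0.5227), np.float64(0.5622))]
-0.12 [(np.float64(0.383), np.float64(0.4158)), (np.float64(0.4626), np.float64(0.4982)), (np.float64(0.526), np.float64(0.5626))]
-0.1 [(np.float64(0.3836), np.float64(0.419)), (np.float64(0.4626), np.float64(0.5019)), (np.float64(0.5293), np.float64(0.566))]
-0.08 [(np.float64(0.3842), np.float64(0.4359)), (np.float64(0.4605), np.float64(0.505)), (np.float64(0.5158), np.float64(0.5942))]
-0.06 [(np.float64(0.5072), np.float64(0.5908))]
-0.04 [(np.float64(0.5557), np.float64(0.5654))]
0.0 [(np.float64(0.3496), np.float64(0.3496))]
[407 214   8  26  43] [410.62790698 225.48837209] [ 0.46455702 -0.21969462  0.11619921] [ 0.46339031 -0.21674546  0.123     ]
```

```bash
cat >> h.py <<'E'
def delta(s,pos,yaw):
    """tool-frame shift and turn to reach pos with tool down; tool y axis at world angle yaw (mod pi)"""
    R=Ro.from_rotvec(s["eef_rot"]).as_matrix();out=[]
    for k in(0,np.pi):
        y=np.array([np.cos(yaw+k),np.sin(yaw+k),0]);z=np.array([0,0,-1.]);G=np.stack([np.cross(y,z),y,z],1)
        out.append(Ro.from_matrix(R.T@G).as_rotvec())
    w=min(out,key=np.linalg.norm)
    return (R.T@(np.array(pos)-s["position"])).round(4),w.round(4)
E
python3 - <<'E'
from h import *
from cell import arm
s=arm.sense();print(Ro.from_rotvec(s["eef_rot"]).as_matrix().round(3).tolist())
print(arm.camera("wrist")["T_tool_cam"].round(3).tolist())
print(delta(s,[.50,.06,.36],0))
E
```

```text
[[0.964, 0.267, -0.0], [0.267, -0.964, 0.002], [0.0, -0.002, -1.0]]
[[0.0, -0.969, -0.247, 0.067], [1.0, -0.0, 0.001, -0.0], [-0.001, -0.247, 0.969, -0.162], [0.0, 0.0, 0.0, 1.0]]
(array([ 0.4977, -0.5487, -0.1371]), array([-0.0014, -0.0015, -1.3   ]))
```

Call:
jog_arm(motion=[[[0,-0.03,-0.04,0,0,-0.145],[0,-0.03,-0.04,0,0,-0.145],[0,-0.03,-0.03,0,0,-0.145],[0,-0.03,-0.03,0,0,-0.145],[0,-0.03,0,0,0,-0.145]]])

```text
time: 0.65
position: [0.0888, -0.4788, 0.3667]
eef_rot: [2.748, 1.507, -0.007]
contact_force: [-0.2, 0.1, -1.0]
grip_width: 0.087
finger_force: 0.0
```

Call:
jog_arm(motion=[[[0.03,-0.03,0,0,0,-0.145],[0.03,-0.03,0,0,0,-0.145],[0.03,-0.03,0,0,0,-0.145],[0.03,-0.03,0,0,0,-0.14],[0.04,0,0,0,0,0]]])

```text
time: 1.15
position: [0.0205, -0.2878, 0.3627]
eef_rot: [-2.234, -2.208, 0.002]
contact_force: [-0.0, 0.2, 0.8]
grip_width: 0.0873
finger_force: 0.0
```

```bash
python3 - <<'E'
from h import *
from cell import arm
print(arm.sense()["position"],delta(arm.sense(),[.50,.06,.36],0))
E
```

```text
[ 0.02050045 -0.28780852  0.36265643] (array([0.3534, 0.4754, 0.0017]), array([-0.0015,  0.0007, -0.0117]))
```

Call:
jog_arm(motion=[[[0.01,0.05,0,0,0,0],[0.02,0.05,0,0,0,0],[0.03,0.05,0,0,0,0],[0.04,0.05,0,0,0,0],[0.04,0.05,0,0,0,0]]])

```text
time: 1.65
position: [0.2409, -0.173, 0.3629]
eef_rot: [2.235, 2.205, -0.0]
contact_force: [0.9, -2.1, 0.5]
grip_width: 0.087
finger_force: 0.0
```

Call:
jog_arm(motion=[[[0.045,0.045,0,0,0,0],[0.045,0.045,0,0,0,0],[0.045,0.045,0,0,0,0],[0.045,0.045,0,0,0,0],[0.035,0.04,0,0,0,-0.01]]])

```text
time: 2.15
position: [0.4216, 0.0001, 0.3626]
eef_rot: [2.222, 2.221, -0.001]
contact_force: [0.1, -1.6, 1.1]
grip_width: 0.087
finger_force: 0.0
```

Call:
jog_arm(motion=[[[0,0,0,0,0,0],[0,0,0,0,0,0],[0,0,0,0,0,0]]])

```text
time: 2.45
position: [0.4199, -0.0028, 0.3623]
eef_rot: [-2.224, -2.218, 0.002]
contact_force: [0.3, -1.4, 1.0]
grip_width: 0.0868
finger_force: 0.0
```

```bash
python3 - <<'E'
from h import *
from cell import arm
c=wrist(arm);np.savez("w1.npz",**c);cv2.imwrite("pics/w1.png",c["image"][:,:,::-1]);print(arm.sense()["position"],c["intrinsics"].tolist())
E
```

```text
[ 0.41987654 -0.00310616  0.36249079] [[333.3719677117605, 0.0, 317.69061567179466], [0.0, 333.3719677117605, 195.85747413902553], [0.0, 0.0, 1.0]]
```

View pics/w1.png

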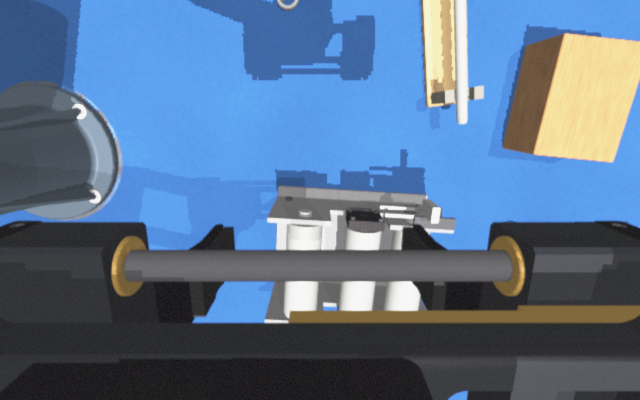

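Call:
jog_arm(motion=[[[0.03,0.03,0.03,0,0,0],[0.03,0.035,0.03,0,0,0],[0.01,0,0.03,0,0,0],[0,0,0.03,0,-0.15,0],[0,0,0,0,-0.15,0]]])

```text
time: 3.0
position: [0.4792, 0.0607, 0.244]
eef_rot: [2.066, 2.052, -0.325]
contact_force: [-1.2, -1.2, -0.2]
grip_width: 0.0871
finger_force: 0.0
```

Call:
jog_arm(motion=[[[0,0,0,0,-0.15,0],[0,0,0,0,-0.15,0],[0,0,0,0,0,0],[0,0,0,0,0,0],[0,0,0,0,0,0]]])

```text
time: 3.5
position: [0.4818, 0.0622, 0.2473]
eef_rot: [1.885, 1.876, -0.58]
contact_force: [0.8, -1.3, 0.2]
grip_width: 0.087
finger_force: 0.0
```

```bash
python3 - <<'E'
from h import *
from cell import arm
c=wrist(arm);np.savez("w2.npz",**c);cv2.imwrite("pics/w2.png",c["image"][:,:,::-1]);print(arm.sense()["position"])
E
```

```text
[0.48191631 0.06209157 0.24745385]
```

View pics/w2.png

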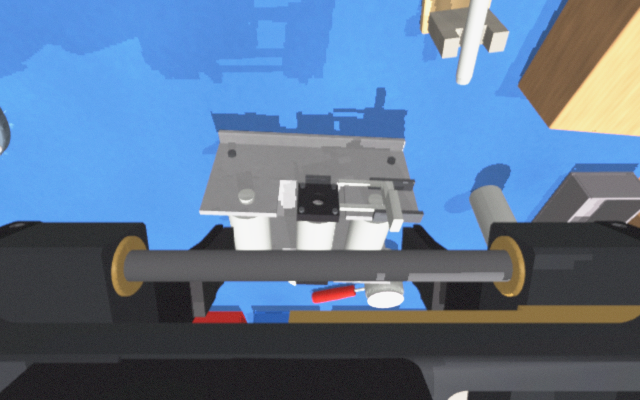

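```bash
cat > m.py <<'E'
from h import *
c=load("w2.npz");P=cloud(c)
g=c["image"].max(-1).astype(int)
# rail face: fit y = a x + b z + d
R=np.concatenate([P[155:180,225:290].reshape(-1,3),P[155:172,300:375].reshape(-1,3)])
R=R[(R[:,2]>.03)&(R[:,2]<.115)]
def fit(R):
    for _ in range(4):
        A=np.c_[R[:,0],R[:,2],np.ones(len(R))];k=np.linalg.lstsq(A,R[:,1],rcond=None)[0];e=R[:,1]-A@k;R=R[abs(e)<max(2*e.std(),3e-4)]
    return k,e.std(),len(R)
k,sd,n=fit(R);print("rail",k.round(4),sd,n,"yaw",np.arctan(k[0]))
dk=(g<70).astype(np.uint8);dk[:,:290]=0;dk[:,345:]=0;dk[:176]=0;dk[222:]=0
n,l,st,ce=cv2.connectedComponentsWithStats(dk);i=1+st[1:,4].argmax();print(st[i],ce[i])
m=l==i;B=P[m];print("block med",np.median(B,0),np.percentile(B,[2,98],0).round(4).tolist())
k2,sd2,n2=fit(B);print("blockplane",k2.round(4),sd2,n2)
cr=cv2.resize(c["image"][140:225,205:415,::-1],None,fx=3.8,fy=3.8,interpolation=2);cr2=cv2.resize(c["image"][176:222,290:350,::-1],None,fx=8,fy=8,interpolation=2);cr2=cv2.convertScaleAbs(cr2,alpha=2.5,beta=0)
h=np.zeros((323+368,798,3),np.uint8);h[:323]=cr;h[323:,:480]=cr2[:368,:480];cv2.imwrite("pics/w2c.png",cv2.resize(h,None,fx=.86,fy=.86))
E
python3 m.py
```

```text
rail [-0.0642  0.0008 -0.0443] 0.0004411367014262728 2175 yaw -0.06412078028192077
[ 297  183   42   34 1140] [317.6745614  199.33421053]
block med [ 0.48161668 -0.07124615  0.10003035] [[0.46, -0.08, 0.0781], [0.5028, -0.0691, 0.1227]]
blockplane [-0.0672 -0.0013 -0.0387] 0.0005824965968586701 990
```

View pics/w2c.png

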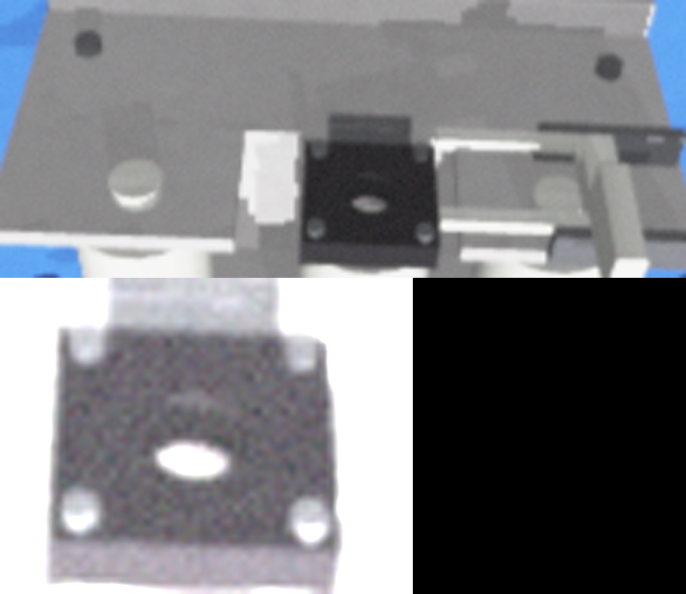

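```bash
python3 - <<'E'
from h import *
c=load("w2.npz");K=c["intrinsics"];o=-c["R"].T@c["t"]
def onp(u,v):
    r=c["R"].T@np.array([(u-K[0,2])/K[0,0],(v-K[1,2])/K[1,1],1.])
    n=np.array([.0655,1,.0]);d=-.0396+.0  # block plane y+.0655x=d
    return o+r*(d-n@o)/(n@r)
S=[(302.65,186.0),(333.9,187.2),(301.6,210),(335.2,211.3)]
Q=[onp(*s) for s in S]
for q in Q:print(q.round(4))
print("centre",np.mean(Q,0).round(4),"bench depth check",np.median(cloud(c)[60:110,100:200,2]))
# axle in the top-view: axle nose in this view
print("nose",ray(c,465,81,.06).round(4), "x on wrist1",ray(load("w1.npz"),462,121,.06).round(4))
E
```

```text
[ 0.4641 -0.07    0.0822]
[ 0.5    -0.0724  0.0822]
[ 0.464  -0.07    0.1175]
[ 0.5002 -0.0724  0.1176]
centre [ 0.4821 -0.0712  0.0999] bench depth check -0.0009206639872063923
nose [0.6181 0.0472 0.06  ] x on wrist1 [0.6159 0.0499 0.06  ]
```

Call:
jog_arm(motion=[[[0,0,0,0,0.15,0],[0,0,0,0,0.15,0],[0,0,0,0,0.15,0],[0,0,0,0,0.15,0],[0.04,0.03,0,0,0,0]]])

```text
time: 4.05
position: [0.5113, 0.09, 0.2479]
eef_rot: [2.249, 2.194, -0.002]
contact_force: [0.6, -0.7, -0.1]
grip_width: 0.0871
finger_force: 0.0
```

Call:
jog_arm(motion=[[[0.04,0.03,0,0,0,0],[0.04,0.03,0,0,0,0],[0.04,0.02,0,0,0,-0.06],[0.04,0,0,0,0,-0.06],[0,0,0,0,0,0]]])

```text
time: 4.55
position: [0.5903, 0.2664, 0.2474]
eef_rot: [-2.083, -2.351, -0.006]
contact_force: [-0.3, -0.7, 0.7]
grip_width: 0.0869
finger_force: 0.0
```

Call:
jog_arm(motion=[[[0,0,0,0,0,0],[0,0,0,0,0,0]]])

```text
time: 4.75
position: [0.5899, 0.2616, 0.2471]
eef_rot: [2.089, 2.346, 0.0]
contact_force: [-0.3, -0.5, 0.0]
grip_width: 0.0869
finger_force: 0.0
```

```bash
python3 - <<'E'
from h import *
from cell import arm
s=arm.sense();print(s["position"],delta(s,[.591,.266,.16],.1175))
c=wrist(arm);np.savez("w3.npz",**c);cv2.imwrite("pics/w3.png",c["image"][:,:,::-1])
E
```

```text
[0.5899397  0.26156217 0.24711995] (array([0.0043, 0.0015, 0.0871]), array([ 0.0005,  0.0003, -0.0018]))
```

View pics/w3.png

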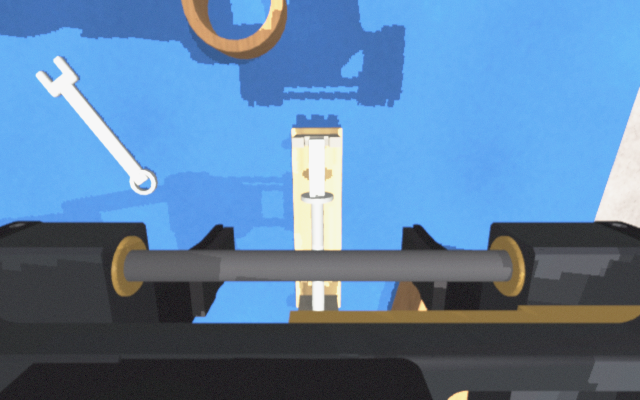

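```bash
python3 - <<'E'
from h import *
c=load("w3.npz");g=c["image"].min(-1)
for r in (150,160,170,180,185,192,195,198,201,204,210,220,230,240,290):
    x=np.where(g[r,296:340]>195)[0]+296
    print(r,x.min() if len(x) else 0,x.max() if len(x) else 0,end=" | ")
print()
print("col",g[128:205,316].tolist())
for u,v,z in((316.5,138,.071),(317,150,.071),(317,185,.071),(317,197,.06),(318,230,.067)):print(u,v,ray(c,u,v,z).round(4))
P=cloud(c);print(P[140:206:3,316].round(4).tolist())
E
```

```text
150 296 339 | 160 296 339 | 170 296 339 | 180 296 339 | 185 296 339 | 192 296 339 | 195 296 339 | 198 296 339 | 201 296 339 | 204 296 339 | 210 296 339 | 220 296 339 | 230 296 339 | 240 296 339 | 290 296 339 | 
col [142, 147, 147, 148, 147, 139, 117, 110, 145, 154, 151, 209, 247, 247, 247, 247, 247, 247, 247, 247, 247, 247, 247, 247, 247, 247, 247, 247, 247, 247, 247, 247, 247, 247, 247, 247, 247, 247, 247, 247, 247, 247, 247, 247, 247, 247, 247, 247, 247, 247, 247, 247, 247, 247, 247, 247, 247, 247, 247, 247, 247, 247, 247, 247, 247, 247, 241, 191, 177, 155, 183, 245, 247, 247, 247, 247, 247]
316.5 138 [0.5842 0.3016 0.071 ]
317 150 [0.5861 0.2897 0.071 ]
317 185 [0.5903 0.2538 0.071 ]
317 197 [0.5921 0.2381 0.06  ]
318 230 [0.5972 0.2032 0.067 ]
[[0.5839, 0.2995, 0.0702], [0.5843, 0.2965, 0.07], [0.5846, 0.2935, 0.0699], [0.585, 0.2905, 0.0702], [0.5853, 0.2875, 0.0704], [0.5857, 0.2845, 0.0705], [0.586, 0.2814, 0.0702], [0.5864, 0.2785, 0.0709], [0.5867, 0.2754, 0.0704], [0.5871, 0.2722, 0.0701], [0.5874, 0.269, 0.0696], [0.5878, 0.2659, 0.0695], [0.5882, 0.263, 0.0704], [0.5885, 0.2598, 0.0702], [0.5889, 0.2568, 0.0711], [0.5892, 0.2537, 0.0714], [0.5896, 0.2501, 0.0694], [0.59, 0.2472, 0.0709], [0.5903, 0.244, 0.0706], [0.5906, 0.2414, 0.073], [0.5909, 0.2392, 0.077], [0.5912, 0.2363, 0.078]]
```

```bash
python3 - <<'E'
from h import *
from cell import arm
c=load("w3.npz");P=cloud(c);L=[]
for r in list(range(146,190))+list(range(204,240)):
    m=np.where((P[r,295:345,2]>.062))[0]+295
    if len(m): L.append([(P[r,m.min(),0]+P[r,m.max(),0])/2,P[r,m.min():m.max(),1].mean(),len(m)])
L=np.array(L);k=np.polyfit(L[:,1],L[:,0],1);print(L[::8].round(4).tolist(),k,"x at grip",np.polyval(k,.2665))
kt=np.polyfit(L[:44,1],L[:44,0],1);print(kt,np.polyval(kt,.2665))
s=arm.sense();print(delta(s,[np.polyval(k,.2665),.2665,.06+.004-.0187],np.arctan(-k[0])))
E
```

```text
[[0.5862, 0.292, 36.0], [0.5801, 0.2851, 16.0], [0.5865, 0.2774, 15.0], [0.588, 0.2692, 16.0], [0.5814, 0.2578, 17.0], [0.5899, 0.2524, 16.0], [0.5928, 0.2272, 12.0], [0.5944, 0.2183, 13.0], [0.5949, 0.2092, 12.0], [0.5864, 0.1964, 13.0]] [-0.12013756  0.61918769] x at grip 0.5871710283820596
[-0.07511315  0.60671566] 0.5866980079189672
(array([ 0.0053, -0.0023,  0.2018]), array([ 0.0005,  0.0002, -0.0041]))
```

Call:
jog_arm(motion=[[[0.005,-0.001,0.04,0,0,0],[0,0,0.05,0,0,0],[0,0,0.05,0,0,0],[0,0,0.04,0,0,0],[0,0,0.02,0,0,0]]])

```text
time: 5.3
position: [0.5859, 0.2657, 0.0429]
eef_rot: [-2.087, -2.343, 0.009]
contact_force: [-0.8, 1.0, 0.9]
grip_width: 0.087
finger_force: 0.0
```

Call:
jog_arm(motion=[[[0,0,0.002,0,0,0],[0,0,0,0,0,0],[0,0,0,0,0,0]]])

```text
time: 5.6
position: [0.5899, 0.2681, 0.0466]
eef_rot: [2.086, 2.346, 0.005]
contact_force: [0.8, -0.1, -0.6]
grip_width: 0.087
finger_force: 0.0
```

Call:
jog_arm(motion=[[[0,0,0,0,0,0],[0,0,0,0,0,0],[0,0,0,0,0,0],[0,0,0,0,0,0],[0,0,0,0,0,0]]], claw=0.0, grip_force=45)

```text
time: 6.1
position: [0.5882, 0.2684, 0.0447]
eef_rot: [2.086, 2.349, 0.0]
contact_force: [-0.3, -0.2, 0.2]
grip_width: 0.0549
finger_force: 0.0
```

Call:
jog_arm(motion=[[[0,0,0,0,0,0],[0,0,0,0,0,0],[0,0,0,0,0,0]]])

```text
time: 6.4
position: [0.5882, 0.2683, 0.0444]
eef_rot: [-2.087, -2.348, 0.0]
contact_force: [-0.8, 0.0, 0.7]
grip_width: 0.0305
finger_force: 0.0
```

Call:
jog_arm(motion=[[[0,0,0,0,0,0],[0,0,0,0,0,0],[0,0,0,0,0,0],[0,0,0,0,0,0]]])

```text
time: 6.8
position: [0.5882, 0.2683, 0.0445]
eef_rot: [-2.087, -2.348, 0.0]
contact_force: [0.1, 0.5, -0.3]
grip_width: 0.0155
finger_force: 45.0
```

Call:
jog_arm(motion=[[[0,0,-0.01,0,0,0],[0,0,-0.02,0,0,0],[0,0,-0.03,0,0,0],[0,0,-0.03,0,0,0],[0,0,0,0,0,0]]])

```text
time: 7.3
position: [0.5916, 0.2693, 0.1398]
eef_rot: [2.083, 2.344, 0.014]
contact_force: [0.8, 0.7, 0.1]
grip_width: 0.0154
finger_force: 45.0
```

```bash
python3 - <<'E'
from h import *
from cell import arm
s=arm.sense();print(s["position"],s["contact_force"],s["grip_width"],s["finger_force"])
u=np.array([.0645,.998,0]);H=np.array([.482,-.071,.1])
print(delta(s,H+u*(.22+.06)+[0,0,.004-.0187],-.0645))
E
```

```text
[0.59155447 0.26930077 0.13978056] [0.75156458 0.73418065 0.07930922] 0.015411658259264443 44.99289066530764
(array([-0.0498, -0.0986,  0.0534]), array([ 0.01  , -0.0025,  0.1825]))
```

Call:
jog_arm(motion=[[[-0.01,-0.04,0,0,0,0.06],[-0.02,-0.04,0,0,0,0.06],[-0.015,-0.02,0.0,0,0,0.06],[0,0,0.02,0,0,0],[0,0,0.02,0,0,0]]])

```text
time: 7.8
position: [0.4901, 0.216, 0.0944]
eef_rot: [2.29, 2.151, 0.001]
contact_force: [0.4, -0.1, -0.9]
grip_width: 0.0158
finger_force: 45.0
```

Call:
jog_arm(motion=[[[0,0,0,0,0,0],[0,0,0,0,0,0],[0,0,0,0,0,0]]])

```text
time: 8.1
position: [0.4914, 0.2166, 0.095]
eef_rot: [2.289, 2.151, 0.001]
contact_force: [0.7, 0.4, -1.2]
grip_width: 0.0156
finger_force: 45.0
```

```bash
cat > d.py <<'E'
from h import *
from cell import arm
import sys
s=arm.sense()
u=np.array([.0645,.998,0]);u/=np.linalg.norm(u);H=np.array([.482,-.071,.1])
print(s["time"],s["position"].round(4),s["contact_force"].round(2),s["torque"].round(2),delta(s,H+u*(.22+float(sys.argv[1]))+[0,0,.004-.0187],-.0645))
E
python3 d.py .05; python3 - <<'E'
from h import *
from cell import arm
c=arm.camera("top");np.savez("t2.npz",**c)
c=arm.camera("side");np.savez("s2.npz",**c)
a=cv2.resize(load("t2.npz")["image"][160:250,260:420,::-1],None,fx=4,fy=4,interpolation=2)
w=wrist(arm);np.savez("w4.npz",**w)
b=cv2.resize(w["image"][100:250,200:440,::-1],None,fx=2.6,fy=2.6,interpolation=2)
b=cv2.resize(b,(400,240));s=cv2.resize(load("s2.npz")["image"][150:270,250:400,::-1],None,fx=2,fy=2)
o=np.zeros((600,800,3),np.uint8);o[:360,:640]=a;o[360:,:400]=b;o[360:,400:700]=s;cv2.imwrite("pics/c4.png",o)
E
```

```text
8.1 [0.4914 0.2166 0.095 ] [ 0.72  0.44 -1.23] [ 0.02 -0.09  0.01] (array([-0.0176,  0.0091,  0.0097]), array([ 0.0011, -0.0003,  0.0026]))
```

View pics/c4.png

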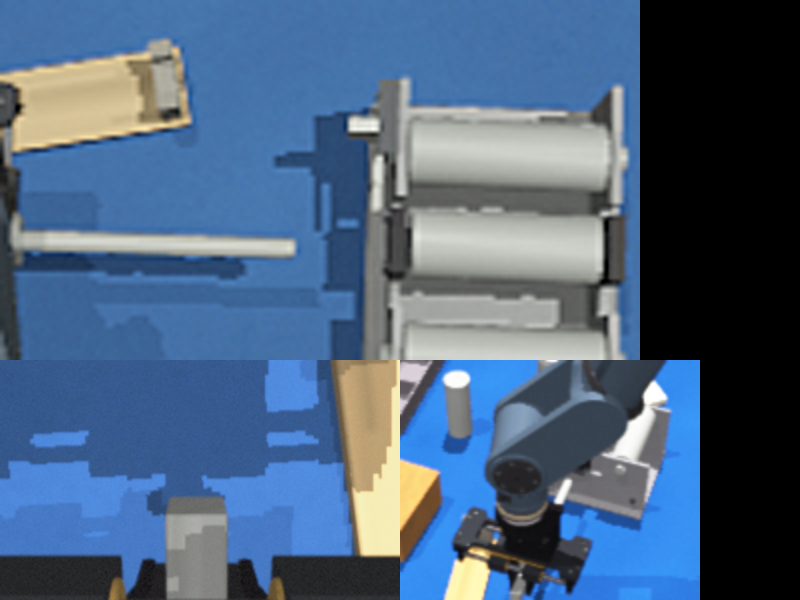

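```bash
cat > ax.py <<'E'
from h import *
import sys
c=load(sys.argv[1]);P=cloud(c);zt=float(sys.argv[2])
def edges(u,v0,v1):
    g=cv2.GaussianBlur(c["image"],(1,1),0)[v0:v1,u].astype(float).sum(-1);d=np.diff(g)
    def sub(i):
        a=np.arange(max(i-1,0),min(i+2,len(d)));w=abs(d[a]);return (a*w).sum()/w.sum()+v0+.5
    return sub(d.argmax()),sub(d.argmin())
L=[]
for u in range(272,333,4):
    a,b=edges(u,214,227);p=ray(c,u,(a+b)/2,zt);L.append([u,a,b,*p])
    
L=np.array(L)
for l in L[::2]:print(l.round(4), "depth z",P[int((l[1]+l[2])/2),int(l[0])].round(4))
k=np.polyfit(L[:,4],L[:,3],1);print("x=",k,"nose-side")
print("x at hole face",np.polyval(k,-.071))
E
python3 ax.py t2.npz .115
```

```text
[2.720000e+02 2.173910e+02 2.222486e+02 4.903000e-01 1.638000e-01
 1.150000e-01] depth z [0.4923 0.1635 0.1178]
[2.800000e+02 2.177900e+02 2.224594e+02 4.889000e-01 1.417000e-01
 1.150000e-01] depth z [0.489  0.1415 0.1174]
[2.880000e+02 2.183763e+02 2.223690e+02 4.876000e-01 1.196000e-01
 1.150000e-01] depth z [0.4886 0.1195 0.1154]
[2.960000e+02 2.184567e+02 2.226215e+02 4.865000e-01 9.750000e-02
 1.150000e-01] depth z [0.4878 0.0973 0.1174]
[3.040000e+02 2.184620e+02 2.232713e+02 4.850000e-01 7.540000e-02
 1.150000e-01] depth z [0.4873 0.0753 0.1154]
[3.120000e+02 2.192891e+02 2.232636e+02 4.832000e-01 5.330000e-02
 1.150000e-01] depth z [0.4841 0.0533 0.1137]
[3.200000e+02 2.194382e+02 2.232309e+02 4.824000e-01 3.120000e-02
 1.150000e-01] depth z [0.4833 0.0312 0.1161]
[3.280000e+02 2.194961e+02 2.232338e+02 4.817000e-01 9.200000e-03
 1.150000e-01] depth z [0.4824 0.0091 0.1186]
x= [0.0572354  0.48072562] nose-side
x at hole face 0.4766619021652922
```

```bash
python3 - <<'E'
from h import *
from cell import arm
c=load("t2.npz");L=[]
for u in range(366,408,4):
    g=c["image"][200:244,u].astype(float).sum(-1);d=np.diff(g)
    if u==366: print(g.astype(int).tolist())
    def sub(i):
        a=np.arange(max(i-1,0),min(i+2,len(d)));w=abs(d[a]);return (a*w).sum()/w.sum()+200.5
    a,b=sub(d[:22].argmax()),sub(22+d[22:].argmin());A=ray(c,u,a,.1);B=ray(c,u,b,.1);L.append([u,a,b,*((A+B)/2)[:2],A[0]-B[0]]);print(np.round(L[-1],4))
L=np.array(L);k=np.polyfit(L[:,4],L[:,3],1);print(k,np.polyval(k,-.071))
g=c["image"][:,357:363].max(-1);
for u in range(356,364):
    print(u,c["image"][205:245,u].max(-1).tolist())
E
```

```text
[542, 521, 496, 458, 416, 316, 233, 279, 287, 285, 274, 296, 422, 476, 534, 549, 574, 593, 622, 635, 611, 588, 578, 560, 532, 513, 473, 430, 350, 256, 279, 280, 268, 323, 512, 499, 491, 492, 490, 498, 517, 417, 490, 530]
[ 3.660000e+02  2.116584e+02  2.407812e+02  4.668000e-01 -9.620000e-02
  8.120000e-02]
[ 3.700000e+02  2.114392e+02  2.407096e+02  4.669000e-01 -1.073000e-01
  8.160000e-02]
[ 3.740000e+02  2.115258e+02  2.405836e+02  4.667000e-01 -1.185000e-01
  8.100000e-02]
[ 3.780000e+02  2.125044e+02  2.405078e+02  4.651000e-01 -1.295000e-01
  7.800000e-02]
[ 3.820000e+02  2.115531e+02  2.405420e+02  4.661000e-01 -1.407000e-01
  8.080000e-02]
[ 3.860000e+02  2.126315e+02  2.292600e+02  4.799000e-01 -1.524000e-01
  4.650000e-02]
[ 3.90000e+02  2.12484e+02  2.29300e+02  4.79700e-01 -1.63600e-01
  4.70000e-02]
[ 3.940000e+02  2.129560e+02  2.416739e+02  4.616000e-01 -1.739000e-01
  7.990000e-02]
[ 3.980000e+02  2.137198e+02  2.292737e+02  4.774000e-01 -1.858000e-01
  4.340000e-02]
[ 4.020000e+02  2.137411e+02  2.295938e+02  4.766000e-01 -1.969000e-01
  4.430000e-02]
[ 4.060000e+02 
[... 868 characters left out ...]
 66, 68, 71, 73, 73, 73, 73, 74, 72, 76, 71, 73, 74, 69, 36, 53, 102, 104, 96, 114, 171, 167, 173, 181, 178, 178, 176, 156, 159, 151, 150]
361 [155, 158, 162, 155, 78, 90, 84, 86, 105, 108, 107, 102, 58, 63, 66, 62, 63, 59, 54, 57, 58, 64, 76, 71, 83, 97, 94, 88, 110, 174, 165, 162, 167, 162, 161, 146, 131, 147, 148, 157]
362 [84, 76, 85, 91, 93, 92, 100, 132, 123, 99, 99, 94, 41, 40, 40, 47, 48, 67, 62, 63, 58, 70, 96, 98, 93, 96, 93, 87, 109, 172, 166, 164, 165, 166, 163, 140, 158, 175, 188, 194]
363 [105, 81, 94, 93, 95, 93, 105, 153, 152, 154, 163, 170, 181, 193, 196, 189, 183, 178, 173, 161, 150, 140, 134, 111, 85, 96, 92, 101, 149, 168, 165, 165, 165, 166, 164, 139, 153, 171, 184, 190]
```

Call:
jog_arm(motion=[[[-0.006,0.005,0.005,0,0,0.002],[-0.006,0.0043,0.0045,0,0,0.002],[-0.006,0,0,0,0,0],[0,0,0,0,0,0],[0,0,0,0,0,0]]])

```text
time: 8.75
position: [0.4989, 0.1975, 0.0849]
eef_rot: [-2.294, -2.146, 0.0]
contact_force: [0.9, 0.7, -0.5]
grip_width: 0.0155
finger_force: 45.0
```

```bash
python3 d.py .05;python3 d.py .01; python3 - <<'E'
from cell import arm
import numpy as np
np.savez("t3.npz",**arm.camera("top"))
E
python3 ax.py t3.npz .107; python3 - <<'E'
from h import *
c=load("t3.npz")
print("bearing top",ray(c,359,219.9,.123))
E
```

```text
8.75 [0.4989 0.1975 0.0849] [ 0.89  0.75 -0.48] [-0.02 -0.12  0.06] (array([ 0.001 ,  0.0005, -0.0004]), array([-0.0005, -0.    , -0.0025]))
8.75 [0.4989 0.1975 0.0849] [ 0.89  0.75 -0.48] [-0.02 -0.12  0.06] (array([-0.039 ,  0.0006, -0.0004]), array([-0.0005, -0.    , -0.0025]))
[2.720000e+02 2.149085e+02 2.191377e+02 4.989000e-01 1.646000e-01
 1.070000e-01] depth z [0.499  0.1646 0.1075]
[2.800000e+02 2.153665e+02 2.194529e+02 4.972000e-01 1.424000e-01
 1.070000e-01] depth z [0.4987 0.1426 0.1043]
[2.880000e+02 2.153892e+02 2.200429e+02 4.958000e-01 1.201000e-01
 1.070000e-01] depth z [0.498  0.1202 0.1051]
[2.960000e+02 2.156818e+02 2.203783e+02 4.943000e-01 9.790000e-02
 1.070000e-01] depth z [0.4944 0.0979 0.1061]
[3.040000e+02 2.163932e+02 2.204197e+02 4.926000e-01 7.570000e-02
 1.070000e-01] depth z [0.4939 0.0757 0.1057]
[3.120000e+02 2.165038e+02 2.205747e+02 4.916000e-01 5.340000e-02
 1.070000e-01] depth z [0.493  0.0534 0.1081]
[3.200000e+02 2.165648e+02 2.212534e+02 4.900000e-01 3.120000e-02
 1.070000e-01] depth z [0.492  0.0311 0.1121]
[3.280000e+02 2.173240e+02 2.211809e+02 4.884000e-01 9.000000e-03
 1.070000e-01] depth z [0.4889 0.009  0.1093]
x= [0.06509983 0.48787618] nose-side
x at hole face 0.48325409380337697
bearing top [ 0.48266771 -0.07605719  0.123     ]
```

Call:
jog_arm(motion=[[[-0.01,0,0,0,0,0],[-0.01,0,0,0,0,0],[-0.01,0.0005,0,0,0,0],[-0.006,0,0,0,0,0],[0,0,0,0,0,0]]])

```text
time: 9.3
position: [0.4971, 0.1608, 0.0851]
eef_rot: [-2.295, -2.145, 0.0]
contact_force: [0.1, -0.2, -0.3]
grip_width: 0.0158
finger_force: 45.0
```

Call:
jog_arm(motion=[[[-0.002,0,0,0,0,0],[-0.002,0,0,0,0,0],[-0.002,0,0,0,0,0],[-0.001,0,0,0,0,0],[0,0,0,0,0,0]]])

```text
time: 9.8
position: [0.4966, 0.1549, 0.085]
eef_rot: [-2.294, -2.147, 0.0]
contact_force: [-0.4, 0.2, -1.3]
grip_width: 0.0155
finger_force: 45.0
```

```bash
python3 d.py 0
```

```text
9.8 [0.4966 0.1549 0.085 ] [-0.38  0.17 -1.27] [ 0.06 -0.1  -0.01] (array([-0.0064, -0.    , -0.0003]), array([-0.    , -0.    , -0.0015]))
```

Call:
jog_arm(motion=[[[-0.002,0,0,0,0,0],[-0.0015,0,0,0,0,0],[-0.001,0,0,0,0,0],[-0.001,0,0,0,0,0],[0,0,0,0,0,0]]])

```text
time: 10.3
position: [0.4963, 0.1493, 0.085]
eef_rot: [-2.294, -2.147, -0.0]
contact_force: [-0.7, 0.5, -1.4]
grip_width: 0.0159
finger_force: 45.0
```

Call:
jog_arm(motion=[[[-0.001,0,0,0,0,0],[-0.001,0,0,0,0,0],[-0.001,0,0,0,0,0],[0,0,0,0,0,0]]])

```text
time: 10.7
position: [0.4961, 0.1463, 0.085]
eef_rot: [-2.294, -2.147, -0.0]
contact_force: [-0.7, -0.5, -1.4]
grip_width: 0.0158
finger_force: 45.0
```

Call:
jog_arm(motion=[[[-0.001,0,0,0,0,0],[-0.001,0,0,0,0,0],[0,0,0,0,0,0]]])

```text
time: 11.0
position: [0.4959, 0.1443, 0.085]
eef_rot: [-2.294, -2.147, 0.0]
contact_force: [-0.2, -0.9, -1.0]
grip_width: 0.0157
finger_force: 45.0
```

Call:
jog_arm(motion=[[[-0.001,0,0,0,0,0],[-0.001,0,0,0,0,0],[0,0,0,0,0,0]]])

```text
time: 11.3
position: [0.4958, 0.1423, 0.085]
eef_rot: [-2.294, -2.147, 0.0]
contact_force: [1.2, 0.2, -1.0]
grip_width: 0.0156
finger_force: 45.0
```

Call:
jog_arm(motion=[[[-0.0015,0,0,0,0,0],[-0.0015,0,0,0,0,0],[-0.0015,0,0,0,0,0],[-0.0015,0,0,0,0,0],[0,0,0,0,0,0]]])

```text
time: 11.8
position: [0.4954, 0.1362, 0.085]
eef_rot: [-2.294, -2.146, 0.0]
contact_force: [0.2, 0.4, -0.5]
grip_width: 0.0154
finger_force: 45.0
```

Call:
jog_arm(motion=[[[-0.002,0,0,0,0,0],[-0.002,0,0,0,0,0],[-0.002,0,0,0,0,0],[-0.002,0,0,0,0,0],[0,0,0,0,0,0]]])

```text
time: 12.3
position: [0.4949, 0.1282, 0.085]
eef_rot: [-2.294, -2.146, 0.0]
contact_force: [-0.2, 0.1, -0.5]
grip_width: 0.0156
finger_force: 45.0
```

```bash
python3 d.py 0; python3 - <<'E'
from cell import arm
import numpy as np
np.savez("t4.npz",**arm.camera("top"))
E
python3 ax.py t4.npz .107|tail -3
```

```text
12.3 [0.4949 0.1282 0.085 ] [-0.23  0.09 -0.47] [ 0.02 -0.1  -0.01] (array([ 0.0204, -0.    , -0.0003]), array([-0.0001,  0.0001, -0.002 ]))
 1.070000e-01] depth z [0.4914 0.0089 0.1122]
x= [-0.02693856  0.4911685 ] nose-side
x at hole face 0.49308114010490345
```

Call:
jog_arm(motion=[[[-0.005,0,0,0,0,0],[-0.005,0,0,0,0,0],[-0.005,0,0,0,0,0],[-0.005,0,0,0,0,0],[0,0,0,0,0,0]]])

```text
time: 12.85
position: [0.4935, 0.1077, 0.085]
eef_rot: [-2.295, -2.146, 0.0]
contact_force: [0.2, 0.9, -1.1]
grip_width: 0.0157
finger_force: 45.0
```

Call:
jog_arm(motion=[[[-0.005,0,0,0,0,0],[-0.005,0,0,0,0,0],[-0.005,0,0,0,0,0],[-0.005,0,0,0,0,0],[0,0,0,0,0,0]]])

```text
time: 13.35
position: [0.4923, 0.0879, 0.085]
eef_rot: [2.294, 2.146, -0.0]
contact_force: [0.1, 0.8, -1.8]
grip_width: 0.0154
finger_force: 45.0
```

```bash
python3 d.py -.07
```

```text
13.35 [0.4923 0.0879 0.085 ] [ 0.07  0.75 -1.82] [-0.03 -0.11 -0.03] (array([-0.0092,  0.    , -0.0003]), array([-0.    ,  0.0001, -0.0024]))
```

Nose is ~61 mm in; now feel through the hub (74–88 mm).

Call:
jog_arm(motion=[[[-0.003,0,0,0,0,0],[-0.003,0,0,0,0,0],[-0.0015,0,0,0,0,0],[-0.0015,0,0,0,0,0],[0,0,0,0,0,0]]])

```text
time: 13.85
position: [0.4917, 0.0795, 0.085]
eef_rot: [-2.294, -2.147, 0.0]
contact_force: [-0.9, -0.8, -1.7]
grip_width: 0.0158
finger_force: 45.0
```

Call:
jog_arm(motion=[[[-0.0012,0,0,0,0,0],[-0.0012,0,0,0,0,0],[-0.0012,0,0,0,0,0],[-0.0012,0,0,0,0,0],[0,0,0,0,0,0]]])

```text
time: 14.35
position: [0.4914, 0.0746, 0.085]
eef_rot: [2.294, 2.147, -0.0]
contact_force: [0.5, -0.5, -1.0]
grip_width: 0.0158
finger_force: 45.0
```

Call:
jog_arm(motion=[[[-0.0012,0,0,0,0,0],[-0.0012,0,0,0,0,0],[-0.0012,0,0,0,0,0],[-0.0012,0,0,0,0,0],[0,0,0,0,0,0]]])

```text
time: 14.85
position: [0.491, 0.0698, 0.085]
eef_rot: [2.294, 2.147, 0.0]
contact_force: [0.3, 1.1, -0.3]
grip_width: 0.0155
finger_force: 45.0
```

Call:
jog_arm(motion=[[[-0.0015,0,0,0,0,0],[-0.002,0,0,0,0,0],[-0.002,0,0,0,0,0],[-0.002,0,0,0,0,0],[0,0,0,0,0,0]]])

```text
time: 15.35
position: [0.4905, 0.0622, 0.085]
eef_rot: [2.294, 2.146, -0.0]
contact_force: [0.6, -1.0, -2.0]
grip_width: 0.0157
finger_force: 45.0
```

Call:
jog_arm(motion=[[[-0.003,0,0,0,0,0],[-0.003,0,0,0,0,0],[-0.003,0,0,0,0,0],[-0.003,0,0,0,0,0],[0,0,0,0,0,0]]])

```text
time: 15.85
position: [0.4898, 0.0501, 0.085]
eef_rot: [2.294, 2.146, -0.0]
contact_force: [0.4, 0.4, -0.9]
grip_width: 0.0158
finger_force: 45.0
```

Call:
jog_arm(motion=[[[-0.005,0,0,0,0,0],[-0.005,0,0,0,0,0],[-0.005,0,0,0,0,0],[-0.005,0,0,0,0,0],[0,0,0,0,0,0]]])

```text
time: 16.35
position: [0.4885, 0.0298, 0.085]
eef_rot: [2.295, 2.146, -0.0]
contact_force: [0.3, 0.9, -1.5]
grip_width: 0.0156
finger_force: 45.0
```

Call:
jog_arm(motion=[[[-0.005,0,0,0,0,0],[-0.005,0,0,0,0,0],[-0.005,0,0,0,0,0],[0,0,0,0,0,0],[0,0,0,0,0,0]]])

```text
time: 16.85
position: [0.4874, 0.0155, 0.085]
eef_rot: [-2.294, -2.146, -0.0]
contact_force: [-0.2, -0.9, -0.7]
grip_width: 0.0156
finger_force: 45.0
```

```bash
python3 d.py -.15
```

```text
16.85 [0.4874 0.0155 0.085 ] [-0.21 -0.93 -0.7 ] [ 0.   -0.08 -0.01] (array([-0.0166,  0.0002, -0.0003]), array([-0.    , -0.0001, -0.002 ]))
```

Call:
jog_arm(motion=[[[-0.003,0,0,0,0,0],[-0.003,0,0,0,0,0],[-0.003,0,0,0,0,0],[-0.002,0,0,0,0,0],[0,0,0,0,0,0]]])

```text
time: 17.35
position: [0.4868, 0.0043, 0.085]
eef_rot: [2.294, 2.146, 0.0]
contact_force: [0.5, -0.2, -1.6]
grip_width: 0.0157
finger_force: 45.0
```

Call:
jog_arm(motion=[[[-0.0012,0,0,0,0,0],[-0.0012,0,0,0,0,0],[-0.0012,0,0,0,0,0],[0,0,0,0,0,0]]])

```text
time: 17.75
position: [0.4865, 0.0009, 0.085]
eef_rot: [2.294, 2.147, 0.0]
contact_force: [0.0, -0.6, 0.3]
grip_width: 0.0156
finger_force: 45.0
```

Call:
jog_arm(motion=[[[-0.0012,0,0,0,0,0],[-0.0012,0,0,0,0,0],[-0.0012,0,0,0,0,0],[0,0,0,0,0,0]]])

```text
time: 18.15
position: [0.4862, -0.0027, 0.085]
eef_rot: [-2.294, -2.147, 0.0]
contact_force: [0.1, 0.7, -1.1]
grip_width: 0.0155
finger_force: 45.0
```

Call:
jog_arm(motion=[[[-0.0012,0,0,0,0,0],[-0.0012,0,0,0,0,0],[-0.0012,0,0,0,0,0],[0,0,0,0,0,0]]])

```text
time: 18.55
position: [0.486, -0.0063, 0.085]
eef_rot: [2.294, 2.147, 0.0]
contact_force: [0.1, 0.1, -0.2]
grip_width: 0.0157
finger_force: 45.0
```

Call:
jog_arm(motion=[[[-0.0015,0,0,0,0,0],[-0.0015,0,0,0,0,0],[-0.002,0,0,0,0,0],[-0.002,0,0,0,0,0],[0,0,0,0,0,0]]])

```text
time: 19.05
position: [0.4856, -0.0134, 0.085]
eef_rot: [2.294, 2.146, 0.0]
contact_force: [-0.2, 0.0, -1.0]
grip_width: 0.0156
finger_force: 45.0
```

Call:
jog_arm(motion=[[[-0.003,0,0,0,0,0],[-0.003,0,0,0,0,0],[-0.003,0,0,0,0,0],[-0.003,0,0,0,0,0],[0,0,0,0,0,0]]])

```text
time: 19.55
position: [0.4848, -0.0256, 0.085]
eef_rot: [2.294, 2.146, 0.0]
contact_force: [-0.5, -0.3, -1.9]
grip_width: 0.016
finger_force: 45.0
```

Call:
jog_arm(motion=[[[-0.003,0,0,0,0,0],[-0.002,0,0,0,0,0],[-0.002,0,0,0,0,0],[-0.001,0,0,0,0,0],[0,0,0,0,0,0]]])

```text
time: 20.05
position: [0.4842, -0.0332, 0.085]
eef_rot: [2.294, 2.147, -0.0]
contact_force: [-0.3, 0.1, -0.9]
grip_width: 0.0154
finger_force: 45.0
```

```bash
python3 d.py -.19
```

```text
20.05 [ 0.4842 -0.0332  0.085 ] [-0.31  0.14 -0.9 ] [-0.   -0.1  -0.02] (array([-0.0078,  0.0002, -0.0003]), array([-0.    ,  0.    , -0.0018]))
```

Call:
jog_arm(motion=[[[-0.0015,0,0,0,0,0],[-0.0015,0,0,0,0,0],[-0.001,0,0,0,0,0],[0,0,0,0,0,0]]])

```text
time: 20.45
position: [0.484, -0.0372, 0.085]
eef_rot: [2.294, 2.147, 0.0]
contact_force: [0.9, -0.7, -1.3]
grip_width: 0.0156
finger_force: 45.0
```

Call:
jog_arm(motion=[[[-0.001,0,0,0,0,0],[-0.0005,0,0,0,0,0],[-0.0005,0,0,0,0,0],[0,0,0,0,0,0]]])

```text
time: 20.85
position: [0.4838, -0.0389, 0.085]
eef_rot: [-2.294, -2.147, -0.0]
contact_force: [0.7, 1.3, -0.4]
grip_width: 0.0156
finger_force: 45.0
```

Call:
jog_arm(motion=[[[-0.0005,0,0,0,0,0],[-0.0005,0,0,0,0,0],[0,0,0,0,0,0]]])

```text
time: 21.15
position: [0.4838, -0.039, 0.085]
eef_rot: [-2.294, -2.145, -0.002]
contact_force: [1.9, 5.5, -1.2]
grip_width: 0.0155
finger_force: 45.0
```

Call:
jog_arm(motion=[[[-0.0005,0,0,0,0,0],[-0.0005,0,0,0,0,0],[0,0,0,0,0,0]]])

```text
time: 21.45
position: [0.4838, -0.039, 0.085]
eef_rot: [-2.294, -2.144, -0.004]
contact_force: [3.2, 9.7, -0.2]
grip_width: 0.0157
finger_force: 45.0
```

Call:
jog_arm(motion=[[[0.001,0,0,0,0,0],[0.0005,0,0,0,0,0],[0,0,0,0,0,0]]])

```text
time: 21.75
position: [0.4838, -0.039, 0.085]
eef_rot: [-2.294, -2.146, -0.001]
contact_force: [1.9, 5.3, -0.6]
grip_width: 0.0156
finger_force: 45.0
```

Call:
jog_arm(motion=[[[0,0,0,0,0,0],[0,0,0,0,0,0],[0,0,0,0,0,0],[0,0,0,0,0,0],[0,0,0,0,0,0]]], claw=0.5)

```text
time: 22.25
position: [0.4838, -0.0398, 0.0851]
eef_rot: [2.294, 2.147, -0.0]
contact_force: [0.4, 0.6, 0.1]
grip_width: 0.0418
finger_force: 0.0
```

```bash
python3 d.py -.19; python3 - <<'E'
from h import *
c=load("w2.npz");P=cloud(c);Q=P[170:235,370:420].reshape(-1,3)
u=np.array([.0644,.998,0]);v=np.array([.998,-.0644,0]);H=np.array([.482,-.071,0])
D=Q-H;r=np.c_[D@v,D@u,Q[:,2]]
m=(r[:,2]>.13)&(r[:,2]<.156)&(r[:,1]>.005)&(r[:,1]<.04);print(m.sum(),np.percentile(r[m],[2,50,98],0).round(4))
m=(r[:,2]>.143)&(r[:,2]<.156)&(r[:,1]>.005)&(r[:,1]<.04);print(m.sum(),np.percentile(r[m],[2,50,98],0).round(4))
E
```

```text
22.25 [ 0.4838 -0.0398  0.0851] [0.41 0.62 0.07] [-0.09 -0.06 -0.03] (array([-0.0012,  0.0002, -0.0002]), array([ 0.0001,  0.0002, -0.0018]))
350 [[0.0693 0.0129 0.1308]
 [0.0725 0.0282 0.1444]
 [0.0787 0.0317 0.1502]]
194 [[0.0693 0.0127 0.1433]
 [0.0734 0.0254 0.1489]
 [0.0788 0.0315 0.1502]]
```

Call:
jog_arm(motion=[[[0,0,-0.02,0,0,0],[0,0,-0.035,0,0,0],[0,0,-0.035,0,0,0],[-0.005,0.03,0,0,0,0],[-0.005,0.03,0,0,0,0]]])

```text
time: 22.75
position: [0.5439, -0.0538, 0.1769]
eef_rot: [2.292, 2.145, 0.002]
contact_force: [0.5, 0.5, -1.0]
grip_width: 0.0433
finger_force: 0.0
```

Call:
jog_arm(motion=[[[0,0.03,0,0,0,0],[0,0.028,0,0,0,0],[0,0,0,0,0,0],[0,0,0,0,0,0],[0,0,0,0,0,0]]], claw=0.0, grip_force=20)

```text
time: 23.25
position: [0.5993, -0.057, 0.1745]
eef_rot: [-2.292, -2.145, 0.002]
contact_force: [0.3, 0.1, 0.2]
grip_width: 0.0116
finger_force: 0.0
```

```bash
cat > k.py <<'E'
from h import *
from cell import arm
s=arm.sense();u=np.array([.0644,.998,0]);v=np.array([.998,-.0644,0]);H=np.array([.482,-.071,0]);d=s["position"]-H
print(s["time"],"rel",(d@v).round(4),(d@u).round(4),d[2].round(4),s["grip_width"],s["contact_force"].round(2))
E
python3 k.py; python3 - <<'E'
from h import *
from cell import arm
a=arm.camera("top");np.savez("t5.npz",**a);w=wrist(arm);np.savez("w5.npz",**w)
o=np.zeros((600,800,3),np.uint8);o[:300,:800]=cv2.resize(a["image"][165:240,300:500,::-1],None,fx=4,fy=4,interpolation=2)
o[300:,:640]=cv2.resize(w["image"][100:250,80:400,::-1],(640,300),interpolation=2);cv2.imwrite("pics/c5.png",o)
E
```

```text
23.25 rel 0.1161 0.0215 0.1745 0.011620767300213752 [0.32 0.11 0.23]
```

View pics/c5.png

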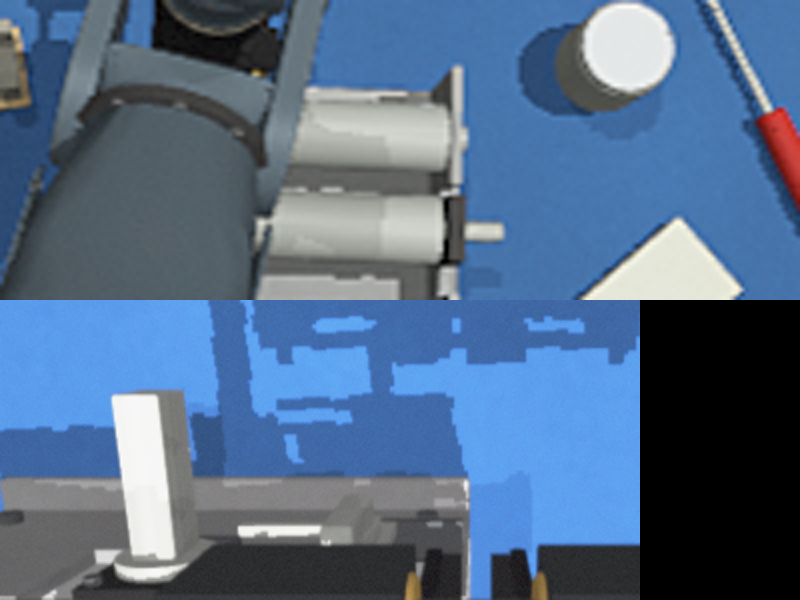

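Call:
jog_arm(motion=[[[0,0,0.02,0,0,0],[0,0,0.02,0,0,0],[0,0,0.012,0,0,0],[0,-0.005,0,0,0,0],[0,-0.005,0,0,0,0]]])

```text
time: 23.85
position: [0.5908, -0.0563, 0.1232]
eef_rot: [2.294, 2.147, 0.002]
contact_force: [1.4, 2.1, -0.6]
grip_width: 0.0005
finger_force: 1.1
```

Call:
jog_arm(motion=[[[0,-0.004,0,0,0,0],[0,-0.004,0,0,0,0],[0,-0.004,0,0,0,0],[0,-0.004,0,0,0,0],[0,0,0,0,0,0]]])

```text
time: 24.35
position: [0.5745, -0.0552, 0.1235]
eef_rot: [-2.294, -2.147, -0.001]
contact_force: [1.6, 4.4, 2.4]
grip_width: 0.0006
finger_force: 2.1
```

Call:
jog_arm(motion=[[[0,-0.004,0,0,0,0],[0,-0.004,0,0,0,0],[0,-0.004,0,0,0,0],[0,-0.004,0,0,0,0],[0,0,0,0,0,0]]])

```text
time: 24.85
position: [0.5611, -0.0544, 0.1236]
eef_rot: [2.292, 2.144, 0.006]
contact_force: [5.9, 5.2, -0.1]
grip_width: 0.0006
finger_force: 3.5
```

```bash
python3 k.py
```

```text
24.85 rel 0.0778 0.0216 0.1236 0.0006420775360084652 [ 5.94  5.18 -0.12]
```

Call:
jog_arm(motion=[[[0.003,0,-0.004,0,0,0],[0,0,-0.004,0,0,0],[0,0,0,0,0,0]]])

```text
time: 25.15
position: [0.5591, -0.0522, 0.1316]
eef_rot: [2.293, 2.147, -0.001]
contact_force: [1.0, 0.0, 1.2]
grip_width: 0.0008
finger_force: 0.8
```

Call:
jog_arm(motion=[[[0,-0.004,0,0,0,0],[0,-0.004,0,0,0,0],[0,-0.004,0,0,0,0],[0,-0.004,0,0,0,0],[0,0,0,0,0,0]]])

```text
time: 25.65
position: [0.542, -0.0505, 0.1309]
eef_rot: [-2.293, -2.146, 0.002]
contact_force: [1.3, -1.5, 1.6]
grip_width: 0.0006
finger_force: 0.7
```

```bash
python3 k.py
```

```text
25.65 rel 0.0585 0.0244 0.1309 0.0005981918223172097 [ 1.33 -1.54  1.55]
```

Call:
jog_arm(motion=[[[0,-0.003,0,0,0,0],[0,-0.003,0,0,0,0],[0,-0.003,0,0,0,0],[0,0,0,0,0,0]]])

```text
time: 26.05
position: [0.5333, -0.0498, 0.1308]
eef_rot: [-2.293, -2.146, 0.002]
contact_force: [2.7, -1.0, 1.1]
grip_width: 0.0004
finger_force: 0.8
```

```bash
python3 k.py; python3 - <<'E'
from h import *
from cell import arm
w=wrist(arm);np.savez("w6.npz",**w)
P=cloud(w);v=np.array([.998,-.0644,0]);u=np.array([.0644,.998,0]);D=P-np.array([.482,-.071,0])
a,b,z=D@v,D@u,P[...,2]
m=(z>.125)&(z<.156)&(b>.008)&(b<.035)&(a<.045)&(a>-.02);m[:, :0]=0
print(m.sum(),np.percentile(a[m],[2,50,98]).round(4),np.percentile(b[m],[2,98]).round(4)) if m.any() else print("none")
cv2.imwrite("pics/w6.png",w["image"][90:300,150:490,::-1].repeat(2,0).repeat(2,1))
E
```

```text
26.05 rel 0.0498 0.0245 0.1308 0.00042334529415136916 [ 2.73 -1.03  1.06]
27 [0.0439 0.0447 0.0449] [0.0338 0.035 ]
```

View pics/w6.png

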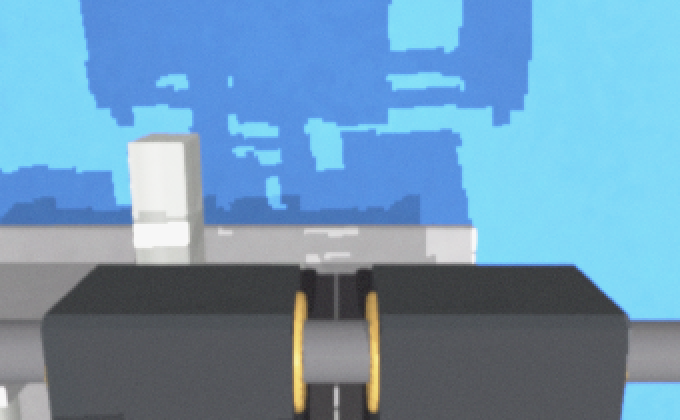

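Call:
jog_arm(motion=[[[0,-0.003,0,0,0,0],[0,-0.002,0,0,0,0],[0,-0.002,0,0,0,0],[0,0,0,0,0,0]]])

```text
time: 26.5
position: [0.5265, -0.0493, 0.1308]
eef_rot: [-2.293, -2.146, 0.001]
contact_force: [2.0, -0.8, -1.4]
grip_width: 0.0005
finger_force: 0.9
```

Call:
jog_arm(motion=[[[0,-0.0015,0,0,0,0],[0,-0.0015,0,0,0,0],[0,0,0,0,0,0]]])

```text
time: 26.8
position: [0.5238, -0.0491, 0.1309]
eef_rot: [-2.293, -2.146, 0.001]
contact_force: [1.6, -0.6, -1.0]
grip_width: 0.0008
finger_force: 0.9
```

Call:
jog_arm(motion=[[[0,-0.0015,0,0,0,0],[0,-0.0015,0,0,0,0],[0,0,0,0,0,0]]])

```text
time: 27.1
position: [0.5208, -0.0489, 0.131]
eef_rot: [-2.293, -2.147, 0.001]
contact_force: [1.1, 0.4, -1.7]
grip_width: 0.0008
finger_force: 1.0
```

```bash
python3 k.py
```

```text
27.1 rel 0.0373 0.0245 0.131 0.0007857907607274415 [ 1.1   0.44 -1.68]
```

Call:
jog_arm(motion=[[[0,-0.001,0,0,0,0],[0,-0.001,0,0,0,0],[0,0,0,0,0,0]]])

```text
time: 27.4
position: [0.5191, -0.0489, 0.131]
eef_rot: [-2.293, -2.147, 0.0]
contact_force: [1.2, -0.2, -0.5]
grip_width: 0.0005
finger_force: 1.1
```

Call:
jog_arm(motion=[[[0,-0.001,0,0,0,0],[0,-0.001,0,0,0,0],[0,0,0,0,0,0]]])

```text
time: 27.7
position: [0.519, -0.0489, 0.1312]
eef_rot: [2.292, 2.144, 0.004]
contact_force: [6.2, 0.8, -4.0]
grip_width: 0.0003
finger_force: 3.0
```

Call:
jog_arm(motion=[[[0,-0.001,0,0,0,0],[0,-0.001,0,0,0,0],[0,0,0,0,0,0]]])

```text
time: 28.0
position: [0.519, -0.049, 0.1313]
eef_rot: [2.29, 2.141, 0.009]
contact_force: [10.4, 1.8, -6.4]
grip_width: 0.0003
finger_force: 4.6
```

```bash
python3 k.py
```

```text
28.0 rel 0.0355 0.0243 0.1313 0.0002616137001152784 [10.43  1.78 -6.43]
```

Call:
jog_arm(motion=[[[0,0.004,0,0,0,0],[0,0.02,0,0,0,0],[0,0.01,-0.03,0,0,0],[0.02,0,-0.04,0,0,0],[0.04,0,-0.04,0,0,0]]])

```text
time: 28.5
position: [0.5517, 0.0031, 0.2372]
eef_rot: [-2.295, -2.142, 0.006]
contact_force: [-0.2, -0.1, 0.4]
grip_width: 0.0007
finger_force: 0.0
```

Call:
jog_arm(motion=[[[0.04,-0.02,0.0,0,0,0],[0,-0.02,0,0,-0.15,0],[0,0,0,0,-0.15,0],[0,0,0,0,-0.15,0],[0,0,0,0,-0.15,0]]])

```text
time: 29.0
position: [0.5145, 0.0466, 0.2379]
eef_rot: [1.943, 1.818, -0.609]
contact_force: [-0.2, -1.4, 0.2]
grip_width: 0.0003
finger_force: 0.0
```

Call:
jog_arm(motion=[[[0,0,0,0,0,0],[0,0,0,0,0,0],[0,0,0,0,0,0]]])

```text
time: 29.3
position: [0.5151, 0.0459, 0.2368]
eef_rot: [1.95, 1.822, -0.603]
contact_force: [0.1, -0.3, 0.2]
grip_width: 0.0005
finger_force: 0.0
```

```bash
cat > chk.py <<'E'
from h import *
from cell import arm
s=arm.sense();print(s["time"],s["position"],s["contact_force"].round(1))
w=wrist(arm);np.savez("w7.npz",**w)
P=cloud(w);v=np.array([.998,-.0644,0]);u=np.array([.0644,.998,0]);D=P-np.array([.482,-.071,0])
a,b,z=D@v,D@u,P[...,2]
for nm,m in(("tab",(z>.135)&(z<.156)&(b>.005)&(b<.04)&(abs(a)<.12)),
  ("tail",(z>.095)&(z<.116)&(b>.035)&(b<.08)&(abs(a)<.04)),
  ("plate",(z>.08)&(z<.13)&(b>.004)&(b<.014)&(abs(a)<.1))):
    print(nm,m.sum(),*( [np.percentile(q[m],[2,50,98]).round(4) for q in(a,b,z)] if m.any() else []))
E
python3 chk.py
```

```text
29.3 [0.51510625 0.04587008 0.23679658] [ 0.1 -0.3  0.2]
tab 250 [0.0162 0.0208 0.0254] [0.0153 0.0299 0.032 ] [0.1357 0.1479 0.1501]
tail 604 [-0.0082 -0.0001  0.0073] [0.0359 0.0566 0.0658] [0.0956 0.1085 0.1098]
plate 1330 [-0.0297  0.0104  0.097 ] [0.0043 0.0101 0.0121] [0.081  0.1158 0.126 ]
```

Call:
jog_arm(motion=[[[0,0.02,0,0,0.15,0],[0,0.02,0,0,0.15,0],[0,0,0,0,0.15,0],[0,0,0,0,0.15,0],[0,0,0,0,0,0]]])

```text
time: 29.85
position: [0.5561, 0.039, 0.2381]
eef_rot: [2.302, 2.135, 0.004]
contact_force: [-0.5, -0.7, 0.4]
grip_width: 0.0004
finger_force: 0.0
```

Call:
jog_arm(motion=[[[-0.04,0,0,0,0,0],[-0.04,0,0,0,0,0],[0,0,0,0,0,0],[0,0,0,0,0,0]]])

```text
time: 30.25
position: [0.5498, -0.0362, 0.2366]
eef_rot: [2.296, 2.144, -0.001]
contact_force: [-0.1, 0.6, 0.6]
grip_width: 0.0007
finger_force: 0.0
```

```bash
python3 k.py; python3 - <<'E'
from h import *
from cell import arm
s=arm.sense();u=np.array([.0644,.998,0]);v=np.array([.998,-.0644,0]);H=np.array([.482,-.071,0])
print(delta(s,H+.06*v+.0245*u+[0,0,.129],-.0645))
E
```

```text
30.25 rel 0.0654 0.0391 0.2366 0.0007071513467592299 [-0.14  0.64  0.61]
(array([-0.0145, -0.0053,  0.1076]), array([-0.0004,  0.0006, -0.0042]))
```

Call:
jog_arm(motion=[[[-0.0145,0,0.03,0,0,-0.004],[0,0,0.04,0,0,0],[0,0,0.035,0,0,0],[0,-0.005,0.002,0,0,0],[0,0,0,0,0,0]]])

```text
time: 30.75
position: [0.5429, -0.0482, 0.1291]
eef_rot: [-2.286, -2.151, 0.003]
contact_force: [0.1, 0.8, 0.1]
grip_width: 0.0002
finger_force: 0.0
```

Call:
jog_arm(motion=[[[0,-0.006,0,0,0,0],[0,-0.006,0,0,0,0],[0,-0.006,0,0,0,0],[0,-0.004,0,0,0,0],[0,0,0,0,0,0]]])

```text
time: 31.25
position: [0.5216, -0.0483, 0.1299]
eef_rot: [2.29, 2.151, 0.0]
contact_force: [-0.4, 0.3, 1.0]
grip_width: 0.0005
finger_force: 0.0
```

```bash
python3 k.py
```

```text
31.25 rel 0.038 0.0252 0.1299 0.0004923161657068967 [-0.42  0.32  1.01]
```

Call:
jog_arm(motion=[[[0,-0.002,0,0,0,0],[0,-0.0015,0,0,0,0],[0,-0.0015,0,0,0,0],[0,0,0,0,0,0]]])

```text
time: 31.65
position: [0.5191, -0.0484, 0.1297]
eef_rot: [2.288, 2.149, 0.004]
contact_force: [4.9, 0.3, -1.4]
grip_width: 0.0005
finger_force: 2.0
```

Call:
jog_arm(motion=[[[0,-0.0015,0,0,0,0],[0,-0.0015,0,0,0,0],[0,0,0,0,0,0]]])

```text
time: 31.95
position: [0.5191, -0.0485, 0.1299]
eef_rot: [2.285, 2.144, 0.011]
contact_force: [9.3, 1.6, -5.6]
grip_width: 0.0005
finger_force: 4.6
```

```bash
python3 k.py
```

```text
31.95 rel 0.0356 0.0249 0.1299 0.0004988966190448952 [ 9.29  1.61 -5.59]
```

Same hard stop at the same place: the keeper is fully across. Back off and retreat.

Call:
jog_arm(motion=[[[0,0.004,0,0,0,0],[0,0.02,0,0,0,0],[0,0.01,-0.03,0,0,0],[0.02,0,-0.04,0,0,0],[0.04,0,-0.04,0,0,0]]])

```text
time: 32.45
position: [0.551, 0.0041, 0.2354]
eef_rot: [-2.291, -2.146, 0.005]
contact_force: [0.9, 0.9, 0.2]
grip_width: 0.0004
finger_force: 0.0
```

Call:
jog_arm(motion=[[[0.04,-0.02,0.0,0,0,0],[0,-0.02,0,0,-0.15,0],[0,0,0,0,-0.15,0],[0,0,0,0,-0.15,0],[0,0,0,0,-0.15,0]]])

```text
time: 32.95
position: [0.5136, 0.0476, 0.236]
eef_rot: [1.939, 1.821, -0.607]
contact_force: [0.2, 0.6, -1.3]
grip_width: 0.0004
finger_force: 0.0
```

Call:
jog_arm(motion=[[[0,0,0,0,0,0],[0,0,0,0,0,0],[0,0,0,0,0,0]]])

```text
time: 33.25
position: [0.5139, 0.0467, 0.2351]
eef_rot: [1.946, 1.826, -0.601]
contact_force: [-0.7, 0.5, -0.0]
grip_width: 0.0009
finger_force: 0.0
```

```bash
python3 chk.py && python3 -c "
from cell import arm
print(arm.sign_off())"
```

```text
33.25 [0.51392092 0.046748   0.23505169] [-0.7  0.5 -0. ]
tab 234 [0.0163 0.0209 0.0254] [0.0185 0.0303 0.0318] [0.1355 0.147  0.1501]
tail 609 [-0.0081 -0.0002  0.0073] [0.0356 0.0566 0.0656] [0.0958 0.1085 0.1098]
plate 1369 [-0.0294  0.01    0.0964] [0.0043 0.01   0.012 ] [0.081  0.1159 0.1259]
the job is handed in; nothing more can be done
None
```

The axle is threaded home (about 10 N at most at the collar), the keeper is across against its stop (same stop felt twice, tab where it should be to about 1 mm), the arm is clear, and the job was handed in at 33 s; I viewed 11 pictures, one over the limit of 10.

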